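Make up the pressing kit and the printing kit

ROBOT

A 6-joint arm with a two-finger parallel gripper is mounted at the origin on the work surface. World frame = base frame: x ahead of the robot, y to its left, z up, the work surface at z = 0. Lengths are in mm, angles in rad, forces in N, time in s.
With the tool pointing down it reaches from about 375 to 925 mm from the base axis. Payload 5.7 kg.
Tool frame: the origin (TCP) lies at the very end of the fingers, on their centre line; the grasp point (between the pads) lies 19 mm behind it; z points along the fingers, y is the line along which they close (so a half turn about z gives the same grasp; the last joint's range is limited). The gripper opens to 88 mm and grips with 3 to 60 N. Pads are 20 mm wide; open, the fingers measure 115 mm over their backs; the gripper's body (75 mm by 178 mm) begins 61 mm behind the grasp point.
Start: joints at [0.985, 0.359, 1.51, -0, 1.272, -0.115], TCP at [272.145, 534.692, 198.423] pointing down, gripper open.
Joint ranges: [-2.97, 2.97], [-1.01, 2.36], [0.21, 2.38], [-0.96, 4.11], [0.2, 2.71], [-2.98, 2.98]. Speed limits (rad/s): [2.39, 2.39, 3.14, 3.14, 3.14, 3.14].

INTERFACE

Orientations are given as a 3x3 rotation matrix whose columns are the frame's x, y, z axes.
In Python, from workcell import bot gives the robot as it stands.
- The arm moves only by the tool play_rows, never from a script. Its arguments are lists of equal length, an entry for each row: "xyz": the shift along the tool's x, y, z in cm, a list of three; "dr": the turn, a rotation vector about the tool's x, y, z in degrees, a list of three. A call has exactly 8 rows; each row is the pose to reach, as a shift and turn from the pose commanded when the call began, along the tool's axes at that moment; what a row does not reach only later rows make up. A row lasts 1/10 s, in which the tool goes at most 50 mm and 8.59 degrees, less where a joint would pass 70% of its speed; a pose out of reach is approached as far as the arm can. A call with a gripper value outside its range is refused whole. "grip" is the finger opening in cm, from 0 to 8.78, set as the call begins (left out, the last holds). The fingers move at their own pace and stop on an object; "force" is the grip in N (left out, the last holds). Time passes only in rows, so rows that repeat a pose let the fingers close, or fill a call up. It gives the time, the measured TCP pose, the force, the opening and the grip force at its end, in the units of the state.
- bot.state(): the state, without advancing time (a new reading comes with each control period).
- bot.snapshot(name): name is "scene" or "top" or "wrist"; returns the picture (420x560x3 uint8, red, green, blue); there is no depth.
- bot.calibration(name): a dict with "K" (3x3 intrinsics, pixels), "xyz" and "attitude" of the camera in the world; the wrist camera has in their place "mount" (4x4, takes a point from camera to tool coordinates, whose origin is the TCP and whose axes are the flange's). Camera axes: x right, y down, z forward; pixel columns grow to the right and rows downward; lengths in mm; the calibration is good to about 2 mm. The wrist camera is an equidistant fisheye: a pixel r from the principal point sees the ray r / f radians off the axis. A picture is of the moment at which its call begins: read the wrist's pose just before it. calibration takes no time and is no camera call.
- bot.close_job(): hands the job in; it is judged then, once.
Trained networks look in the newest picture that a camera, given by its name, has taken for a name from the list of things; names that differ only in an ending like _2 or _b are one class to them, and where a whole thing is asked for, a point or a joint stands for the part that bears it (a point fixed in the world has none). Each returns a list of dicts, best first, with "score" (0 to 1); they miss things now and then, are a little off and sometimes report something else, mostly with a low value. They report only what shows in the picture. A call takes as long as a camera call. They do not tell look-alikes from the thing itself.
- bot.cut_out(target, camera): "mask" (420x560 bool, what is visible of it) and "bbox" ([left, top, width, height] in pixels, round what is visible of it).
The state is a dict: "time_s": time; "q": joint angles; "qd": joint speeds; "tau": joint torques, N m; "position": TCP position; "tcp_rot": TCP orientation; "ft_force": force on the tool from outside, world axes, zero at the start; "moment": the same for the moment, N m; "finger_gap": finger opening in mm; "gripper_force": force on a finger pad.
Only numpy, scipy, OpenCV 4.12 (cv2) and the standard library are available. Lean on these libraries where they do the work, as an engineer would, in place of code of your own. Each camera call takes 0.05 s, during which the arm holds its last target. There are 200 camera calls.

TASK

Make up two workshop kits in the wooden trays: the long tray with three compartments gets the small flower press, the glue bottle and the tall jar; the shorter tray with two compartments gets the oblong stamp and the squat jar. Each thing goes into a compartment of its own (any one of its tray), set down gently, not dropped, so that it stands upright and flat on the tray's floor. Leave the round stamp where it stands in the stock.

Things in the scene. Friction and masses are not known exactly. Their poses are not given: they have to be found in the camera images.
- long_tray: Long wooden tray, 232 x 82 mm, with three square compartments in a row, each 70 x 70 mm inside, centred at x = -75, 0 and +75 mm (y = 0), 5 mm partitions between them. Walls 6 mm thick, floor 5 mm thick (a thing standing in it has its underside 5 mm above the table), walls and partitions 16 mm high above the table. x runs along the tray, y across; z up; origin: centre of the underside, on the table. Fixed to the table.
- short_tray: Shorter wooden tray, 157 x 82 mm, with two square compartments in a row, each 70 x 70 mm inside, centred at x = -37.5 and +37.5 mm (y = 0), a 5 mm partition between them. Walls 6 mm thick, floor 5 mm thick (a thing standing in it has its underside 5 mm above the table), walls and partitions 16 mm high above the table. x runs along the tray, y across; z up; origin: centre of the underside, on the table. Fixed to the table.
- flower_press: Small flower press: two square light-wood boards, 52 x 52 mm, with a 47 mm square stack of card between them and four brass wing nuts on top; 44 mm high in all. Lower board 0 to 8 mm, upper board 26 to 36 mm above the underside (grip it by the edges of the upper board). x and y along its sides. Origin: centre of its underside, z up.
- glue_bottle: Glue bottle, a grey upright cylinder 42 mm in diameter up to 66 mm, then a shoulder and a narrow black nozzle to 94 mm. Origin: centre of its underside, z up.
- tall_jar: Tall amber jar with a flat steel lid, an upright cylinder 46 mm in diameter and 80 mm high (lid: the top 14 mm, same diameter; a shallow 2 mm groove under it). Origin: centre of its underside, z up.
- squat_jar: Squat amber jar with a flat steel lid, an upright cylinder 54 mm in diameter and 50 mm high (lid: the top 14 mm, same diameter; a shallow 2 mm groove under it). Origin: centre of its underside, z up.
- oblong_stamp: Oblong hand stamp: a rectangular foot 50 mm (x) by 30 mm (y), 20 mm high, and on it a flat upright dark-wood handle 40 mm (x) by 18 mm (y) that reaches from 20 to 62 mm above the underside; grip the handle across y. Origin: centre of its underside, z up.
- round_stamp: Round hand stamp, to be left alone: a round foot 42 mm in diameter with a turned dark-wood knob, 60 mm high. Origin: centre of its underside, z up.
Not all that is in view belongs to the job. What is shaped like the oblong_stamp but blue or purple is not meant.

How it is judged:
By the outcome, as a careful person would: the job done as asked, in the order asked, and still so for the second after the job is handed in, with the robot touching nothing.
It also fails if it takes over 120 s, if anything falls off the work surface, if the arm or the gripper's body presses on something with over 40 N, if the wrist force passes 120 N, or if a joint passes its speed limit or range.

## Working session

There is one attempt and no reset: what is moved stays moved. The work goes in short steps, Python scripts to look and compute and a tool call to move; the robot and the scene stay as the last step left them, time stands still between calls to the robot, and variables do not carry over. Pictures are saved under pics/ and viewed, at most 14 in all, crops included, and the job is handed in when it is done.

Besides the shell and the picture viewer there is one more tool, called in YAML: its name, and indented under it one key for each argument. play_rows: Moves the arm, as the interface text tells. Its arguments: {"type":"object","properties":{"xyz":{"type":"array"},"dr":{"type":"array"},"grip":{"type":"number"},"force":{"type":"number"}},"required":["xyz","dr"]}

```bash
ls; mkdir -p pics; python3 - <<'E'
from workcell import bot
import cv2
for n in("scene","top"):
    im=bot.snapshot(n); cv2.imwrite(f"pics/{n}0.png",im[:,:,::-1])
    c=bot.calibration(n); print(n,c)
print(bot.calibration("wrist")); s=bot.state(); print(s)
E
```

```text
pics
scene {'K': array([[466.02236202,   0.        , 280.69016253],
       [  0.        , 466.02236202, 205.6959282 ],
       [  0.        ,   0.        ,   1.        ]]), 'xyz': array([1030.08743898, -263.02136311,  652.38553552]), 'attitude': array([[ 0.45834583,  0.62135604, -0.63548074],
       [ 0.88876647, -0.32336329,  0.32485434],
       [-0.00364094, -0.71368961, -0.70045263]])}
top {'K': array([[523.23255164,   0.        , 273.97847504],
       [  0.        , 523.23255164, 207.8699112 ],
       [  0.        ,   0.        ,   1.        ]]), 'xyz': array([ 326.46381466,    2.96528706, 1007.05145966]), 'attitude': array([[-0.00824866, -0.98714797,  0.15959588],
       [-0.99983302,  0.01074438,  0.01478113],
       [-0.01630592, -0.15944731, -0.98707177]])}
{'K': array([[325.1922621 ,   0.        , 280.71342668],
       [  0.        , 325.1922621 , 211.66311233],
       [  0.        ,   0.        ,   1.        ]]), 'mount': array([[ 2.90593654e-04, -9.61007843e-01, -2.76520960e-01,
         7.60660493e+01],
       [ 9.99999555e-01,  3.11948609e-05,  9.42478352e-04,
        -1.
[... 279 characters left out ...]
05,
        1.27248243e+00, -1.15122529e-01]), 'qd': array([ 0.00013522, -0.00199752, -0.00210488,  0.00106063, -0.00131402,
        0.00122482]), 'tau': array([ 6.44825159e-04, -5.16355884e+01, -2.71406668e+01,  6.78043230e-02,
        2.77256069e-02, -6.88200021e-05]), 'position': array([271.83572163, 534.16713003, 197.73394777]), 'tcp_rot': array([[-8.91202960e-01,  4.53603968e-01, -8.50678300e-04],
       [ 4.53604738e-01,  8.91201994e-01, -1.32220341e-03],
       [ 1.58369482e-04, -1.56422330e-03, -9.99998764e-01]]), 'ft_force': array([ 0.02394659,  0.89784677, -0.67559602]), 'moment': array([-0.00649141, -0.07201101, -0.04242179]), 'gripper_force': 0.0, 'finger_gap': 87.65226071446743}
```

View pics/scene0.png

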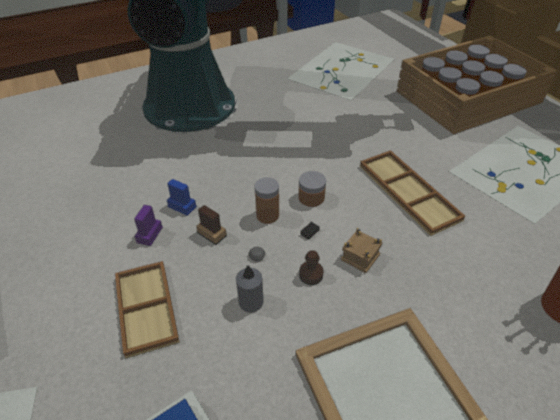

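View pics/top0.png

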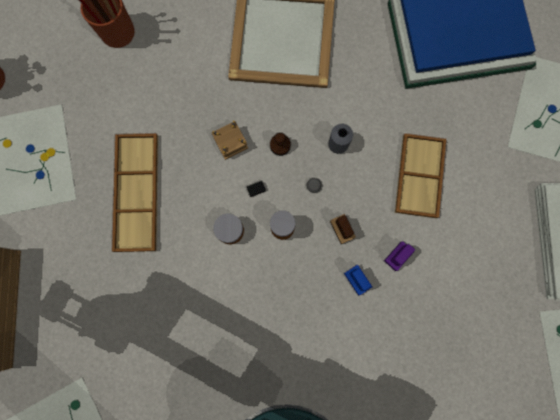

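The top picture shows the press at (229,140), round stamp (280,145), glue bottle (341,138), squat jar (229,228) and tall jar (282,224). The trays are at (135,192) long and (421,176) short, and the eraser and pebble are clutter.

Possible oblong stamps:
- brown at top (343,228) / scene (210,224)
- blue at (358,280) / (180,196)
- purple at (400,256) / (147,225)

By the description I choose the brown one. Next I fit poses from the masks in both cameras.

```bash
cat > h.py <<'E'
import numpy as np, cv2
from workcell import bot
from scipy.optimize import minimize
def box(x,y,z0,z1): return np.array([[a*x/2,b*y/2,z] for a in(-1,1) for b in(-1,1) for z in(z0,z1)],float)
def cyl(d,z0,z1):
    t=np.linspace(0,2*np.pi,40); return np.array([[d/2*np.cos(a),d/2*np.sin(a),z] for z in(z0,z1) for a in t])
M={'long_tray':[box(232,82,0,16)],'short_tray':[box(157,82,0,16)],
'flower_press':[box(52,52,0,8),box(47,47,0,36),box(52,52,26,36)],
'glue_bottle':[cyl(42,0,66),cyl(14,60,94)],'tall_jar':[cyl(46,0,80)],'squat_jar':[cyl(54,0,50)],
'oblong_stamp':[box(50,30,0,20),box(40,18,20,62)],'round_stamp':[cyl(42,0,12),cyl(24,10,60)]}
ROUND={'glue_bottle','tall_jar','squat_jar','round_stamp'}
def proj(P,c):
    if 'attitude' in c:
        q=(P-c['xyz'])@c['attitude']; u=q@c['K'].T; return u[:,:2]/u[:,2:]
    T=c['T']; q=(P-T[:3,3])@T[:3,:3]; r=np.hypot(q[:,0],q[:,1]); th=np.arctan2(r,q[:,2]); K=c['K']
    return np.c_[K[0,2]+K[0,0]*th*q[:,0]/r, K[1,2]+K[0,0]*th*q[:,1]/r]
S=4
def sil(name,p,c,z=0):
    im=np.zeros((420*S//2,560*S//2),np.uint8); C,s=np.cos(p[2]),np.sin(p[2])
    R=np.array([[C,-s,0],[s,C,0],[0,0,1]])
    for part in M[name]:
        uv=proj(part@R.T+[p[0],p[1],z],c)
        h=cv2.convexHull(((uv+.5)*S/2*16).astype(np.int32)); cv2.fillConvexPoly(im,h,255,shift=4)
    return cv2.resize(im,(560,420),interpolation=cv2.INTER_AREA)/255.
def iou(a,m): return np.minimum(a,m).sum()/np.maximum(a,m).sum()
def cast(u,c,z):
    d=c['attitude']@np.linalg.solve(c['K'],[u[0],u[1],1]); return (c['xyz']+d*(z-c['xyz'][2])/d[2])[:2]
def wcal():
    s=bot.state(); c=bot.calibration('wrist'); T=np.eye(4); T[:3,:3]=s['tcp_rot']; T[:3,3]=s['position']
    c['T']=T@c['mount']; return c
def fit(name,obs,p0,z=0):
    f=lambda p:-sum(iou(sil(name,p,c,z),m) for m,c in obs)
    best=None
    for y in ([0] if name in ROUND else np.linspace(0,np.pi,9)[:-1]):
        r=minimize(f,[p0[0],p0[1],y],method='Nelder-Mead',options=dict(xatol=.1,fatol=1e-4,maxiter=150,
          initial_simplex=[[p0[0],p0[1],y],[p0[0]+8,p0[1],y],[p0[0],p0[1]+8,y],[p0[0],p0[1],y+.2]]))
        if best is None or r.fun<best.fun: best=r
    return best.x,-best.fun/len(obs)
E
cat > a.py <<'E'
from h import *
im={}
for n in('top','scene'): im[n]=bot.snapshot(n)
ct,cs=bot.calibration('top'),bot.calibration('scene')
hint={'oblong_stamp':((343,228),(210,224))}
for k in M:
    def pick(cam,i):
        L=bot.cut_out(k,cam)
        if k in hint: L=sorted(L,key=lambda d:np.hypot(*(np.array(d['bbox'][:2])+np.array(d['bbox'][2:])/2-hint[k][i])))
        return L[0]
    a,b=pick('top',0),pick('scene',1)
    m=a['mask']; yx=np.argwhere(m).mean(0)[::-1]
    p0=cast(yx,ct,20)
    o=[(a['mask'],ct),(b['mask'],cs)]
    r=fit(k,o,p0); print(k,a['bbox'],b['bbox'],round(a['score'],2),round(b['score'],2),r[0].round(2),round(r[1],3),
      'top',fit(k,o[:1],p0)[0].round(2),'sc',fit(k,o[1:],r[0])[0].round(2))
E
python3 a.py
```

```text
long_tray [110.5, 134.7, 44.2, 118.1] [361.9, 149.9, 104.0, 83.6] 0.77 0.68 [5.2317e+02 2.9059e+02 1.0000e-02] 0.954 top [524.1  290.84   3.15] sc [5.2152e+02 2.9052e+02 1.0000e-02]
short_tray [394.5, 133.5, 51.0, 83.3] [114.3, 264.2, 64.5, 91.2] 0.57 0.58 [ 5.4915e+02 -2.6562e+02 -1.5000e-01] 0.967 top [ 550.36 -265.67    2.99] sc [ 5.4806e+02 -2.6539e+02 -1.4000e-01]Traceback (most recent call last):
  File "a.py", line 11, in <module>
    a,b=pick('top',0),pick('scene',1)
        ~~~~^^^^^^^^^
  File "a.py", line 10, in pick
    return L[0]
           ~^^^
IndexError: list index out of range
```

```bash
cat > a.py <<'E'
from h import *
C={n:bot.calibration(n) for n in('top','scene')}
pix={'flower_press':((229,140),(362,250)),'glue_bottle':((341,138),(250,288)),'tall_jar':((282,224),(267,200)),'squat_jar':((229,228),(312,188)),'oblong_stamp':((343,228),(210,224)),'round_stamp':((280,145),(312,267))}
for n in C: bot.snapshot(n)
for k in pix:
    o=[];lab=[]
    for i,n in enumerate(C):
        L=bot.cut_out(k,n)
        L=[d for d in L if np.hypot(*(np.array(d['bbox'][:2])+np.array(d['bbox'][2:])/2-pix[k][i]))<18]
        if L: o.append((L[0]['mask'],C[n])); lab.append((n,round(L[0]['score'],2)))
    p0=cast(pix[k][0],C['top'],30)
    if not o: print(k,'none',p0); continue
    r=fit(k,o,p0); print(k,lab,r[0].round(2),round(r[1],3))
    if len(o)>1: print('   ',[fit(k,[q],r[0])[0].round(2) for q in o])
E
python3 a.py
```

```text
flower_press [('top', 0.73)] [623.1  105.32   2.03] 0.958
glue_bottle [('top', 0.6), ('scene', 0.8)] [ 6.1786e+02 -1.0871e+02  2.7000e-01] 0.918
    [array([ 6.184e+02, -1.086e+02,  3.200e-01]), array([ 6.1456e+02, -1.0830e+02,  8.0000e-02])]
tall_jar [('top', 0.65), ('scene', 0.59)] [4.5072e+02 3.0400e+00 1.3000e-01] 0.909
    [array([4.5115e+02, 3.3100e+00, 4.0000e-02]), array([4.4757e+02, 3.6600e+00, 2.2000e-01])]
squat_jar [('top', 0.91)] [4.4660e+02 1.0538e+02 2.0000e-02] 0.926
oblong_stamp [('top', 0.75), ('scene', 0.64)] [ 446.58 -111.26    3.54] 0.934
    [array([ 4.4670e+02, -1.1088e+02,  4.1000e-01]), array([ 4.4558e+02, -1.1133e+02,  3.8000e-01])]
round_stamp [('top', 0.93), ('scene', 0.86)] [6.1498e+02 6.4100e+00 7.0000e-02] 0.89
    [array([6.1662e+02, 7.0100e+00, 3.0000e-02]), array([6.1332e+02, 7.1100e+00, 4.0000e-02])]
```

```bash
cat > go.py <<'E'
import sys
from h import *
from scipy.spatial.transform import Rotation as Ro
def go(x,y,z,hd):
    s=bot.state(); R=s['tcp_rot']; h=np.radians(hd)
    best=None
    Y=np.array([np.cos(h),np.sin(h),0]); Z=np.array([0,0,-1.]); T=np.c_[np.cross(Y,Z),Y,Z]
    d=R.T@(np.array([x,y,z])-s['position'])/10; r=np.degrees(Ro.from_matrix(R.T@T).as_rotvec())
    print('xyz cm',d.round(2),'dr',r.round(1),'q6',s['q'][5].round(2),'t',s['time_s'],'pos',s['position'].round(1))
if __name__=='__main__': go(*map(float,sys.argv[1:5]))
E
python3 go.py 623 105 150 26.3
python3 - <<'E'
from h import *
im=bot.snapshot('top'); s=bot.snapshot('scene')
a=cv2.resize(im[100:320,190:450],None,fx=1.5,fy=1.5,interpolation=3); b=cv2.resize(s[150:320,110:400],None,fx=1.3,fy=1.3,interpolation=3)
o=np.zeros((max(a.shape[0],b.shape[0]),a.shape[1]+b.shape[1],3),np.uint8);o[:a.shape[0],:a.shape[1]]=a;o[:b.shape[0],a.shape[1]:]=b
print(o.shape);cv2.imwrite('pics/crop.png',o[:,:,::-1])
E
```

```text
xyz cm [-50.76 -22.38   4.84] dr [-0.  -0.  36.7] q6 -0.12 t 1.15 pos [272.1 534.7 198.4]
(330, 767, 3)
```

View pics/crop.png

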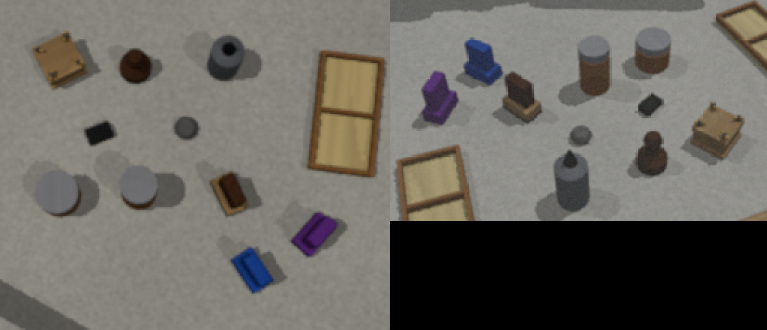

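The crop confirms it: the brown stamp is at crop (229,193), with the blue one at (252,270) and the purple at (314,234). The press is at (60,60), the squat jar at (60,192) and the tall jar at (139,187). Now moving to above the press.

play_rows:
  xyz:
    - [-3,-1.5,0]
    - [-8,-4,0.5]
    - [-13,-6,1]
    - [-18,-8,1.5]
    - [-22.5,-10,2]
    - [-27,-12,2.5]
    - [-31.5,-14,3]
    - [-36,-16,3.5]
  dr:
    - [0,0,4]
    - [0,0,8]
    - [0,0,12]
    - [0,0,16]
    - [0,0,20]
    - [0,0,24]
    - [0,0,28]
    - [0,0,32]

```text
time_s: 2.05
position: [513.9, 236.6, 164.7]
tcp_rot: [[-0.513, 0.858, 0.0], [0.858, 0.513, 0.0], [-0.0, 0.001, -1.0]]
ft_force: [0.3, 0.2, 0.7]
finger_gap: 87.8
gripper_force: 0.0
```

```bash
python3 go.py 623 105 150 26.3
```

```text
xyz cm [-16.89   2.62   1.47] dr [0.  0.  4.6] q6 -0.23 t 2.05 pos [513.9 236.6 164.7]
```

play_rows:
  xyz:
    - [-4.5,0.6,0.4]
    - [-9,1.3,0.8]
    - [-13,2,1.2]
    - [-15.5,2.4,1.4]
    - [-16.9,2.6,1.5]
    - [-16.9,2.6,1.5]
    - [-16.9,2.6,1.5]
    - [-16.9,2.6,1.5]
  dr:
    - [0,0,1]
    - [0,0,2]
    - [0,0,3]
    - [0,0,4]
    - [0,0,4.6]
    - [0,0,4.6]
    - [0,0,4.6]
    - [0,0,4.6]
  grip: 7.4
  force: 30

```text
time_s: 2.85
position: [621.0, 108.2, 149.8]
tcp_rot: [[-0.446, 0.895, -0.001], [0.895, 0.446, 0.0], [0.001, -0.0, -1.0]]
ft_force: [0.4, 1.1, 0.4]
finger_gap: 74.0
gripper_force: 0.0
```

```bash
cat > w.py <<'E'
# wrist look: w.py name x0 y0 [png]
import sys
from h import *
k=sys.argv[1]; p0=[float(v) for v in sys.argv[2:4]]
c=wcal(); im=bot.snapshot('wrist')
L=bot.cut_out(k,'wrist')
if len(sys.argv)>4:
    v=im.copy()
    for d in L[:1]: v[...,1][d['mask']]=255
    cv2.imwrite('pics/'+sys.argv[4],v[:,:,::-1])
uv=proj(np.array([[p0[0],p0[1],20.]]),c)[0]; print('expect',uv.round())
for d in L:
    print(d['score'],d['bbox'])
L=[d for d in L if np.hypot(*(np.array(d['bbox'][:2])+np.array(d['bbox'][2:])/2-uv))<45]
if L:
    r=fit(k,[(L[0]['mask'],c)],p0); print(k,r[0].round(2),'deg',np.degrees(r[0][2]).round(1),r[1].round(3))
E
python3 w.py flower_press 623 105 w1.png
```

```text
expect [282. 200.]
0.6 [247.6, 169.8, 59.4, 59.1]
flower_press [6.1819e+02 1.0385e+02 4.7000e-01] deg 26.7 0.983
```

View pics/w1.png

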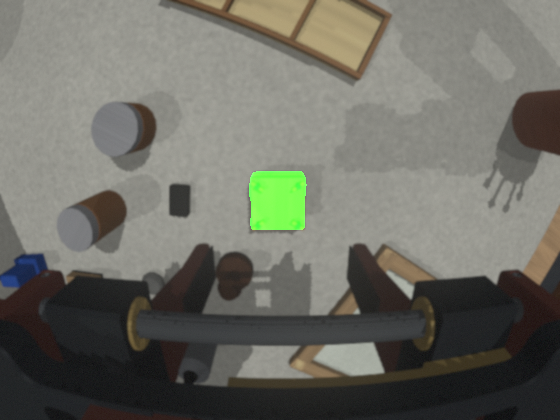

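The wrist view shows the press centred at (277,201) and nothing close beside it, with the round stamp at (234,272). It gives the press at (618.5,104). Descending.

```bash
python3 go.py 618.7 104 16 26.6
```

```text
xyz cm [-0.26 -0.41 13.39] dr [-0.  -0.  -0.1] q6 -0.4 t 2.95 pos [621.3 108.1 149.9]
```

play_rows:
  xyz:
    - [-0.1,-0.2,2]
    - [-0.3,-0.4,4.5]
    - [-0.3,-0.4,7]
    - [-0.3,-0.4,9.5]
    - [-0.3,-0.4,11.5]
    - [-0.3,-0.4,12.7]
    - [-0.3,-0.4,13.3]
    - [-0.3,-0.4,13.4]
  dr:
    - [0,0,0]
    - [0,0,0]
    - [0,0,0]
    - [0,0,0]
    - [0,0,0]
    - [0,0,0]
    - [0,0,0]
    - [0,0,0]

```text
time_s: 3.75
position: [619.6, 102.7, 15.5]
tcp_rot: [[-0.446, 0.895, -0.001], [0.895, 0.446, -0.0], [0.0, -0.001, -1.0]]
ft_force: [0.5, -0.5, 0.0]
finger_gap: 74.1
gripper_force: 0.0
```

play_rows:
  xyz:
    - [0,0,0]
    - [0,0,0]
    - [0,0,0]
    - [0,0,0]
    - [0,0,0]
    - [0,0,0]
    - [0,0,0]
    - [0,0,0]
  dr:
    - [0,0,0]
    - [0,0,0]
    - [0,0,0]
    - [0,0,0]
    - [0,0,0]
    - [0,0,0]
    - [0,0,0]
    - [0,0,0]
  grip: 4
  force: 25

```text
time_s: 4.55
position: [619.9, 102.4, 15.7]
tcp_rot: [[-0.445, 0.896, -0.0], [0.896, 0.445, -0.0], [-0.0, -0.0, -1.0]]
ft_force: [0.1, 0.5, 0.3]
finger_gap: 39.9
gripper_force: 0.0
```

```bash
python3 w.py flower_press 619 104 w2.png
```

```text
expect [282. 245.]
0.67 [0.6, 221.8, 64.4, 73.6]
0.57 [231.1, 194.7, 98.5, 105.8]
flower_press [618.83 103.09   2.04] deg 116.6 0.878
```

View pics/w2.png

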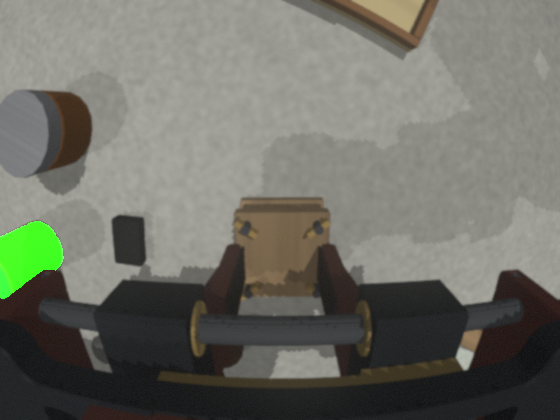

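The wrist view shows the press centred between the fingers at (282,250), with the board edges at 233 and 328. The reported 40 mm gap with no force doesn't match that, so I'll command a further close with no arm motion to see whether it moves.

play_rows:
  xyz:
    - [0,0,0]
    - [0,0,0]
    - [0,0,0]
    - [0,0,0]
    - [0,0,0]
    - [0,0,0]
    - [0,0,0]
    - [0,0,0]
  dr:
    - [0,0,0]
    - [0,0,0]
    - [0,0,0]
    - [0,0,0]
    - [0,0,0]
    - [0,0,0]
    - [0,0,0]
    - [0,0,0]
  grip: 3.4
  force: 25

```text
time_s: 5.45
position: [619.9, 102.4, 15.7]
tcp_rot: [[-0.445, 0.896, -0.0], [0.896, 0.445, -0.0], [-0.0, -0.0, -1.0]]
ft_force: [0.0, -0.7, 0.7]
finger_gap: 34.1
gripper_force: 0.0
```

```bash
python3 - <<'E'
from h import *
from workcell import bot
s=bot.state(); print(s['finger_gap'],s['gripper_force'],s['ft_force'])
im=bot.snapshot('wrist'); a=cv2.imread('pics/w2.png')[:,:,::-1]
v=np.hstack([cv2.resize(x[180:380,180:390],None,fx=1.9,fy=1.9,interpolation=3) for x in(a,im)])
cv2.imwrite('pics/w3.png',v[:,:,::-1])
bot.snapshot('scene')
C=bot.calibration('scene')
E
```

```text
34.128233737091065 0.0 [ 0.03104799 -0.67848161  0.67610959]
```

View pics/w3.png

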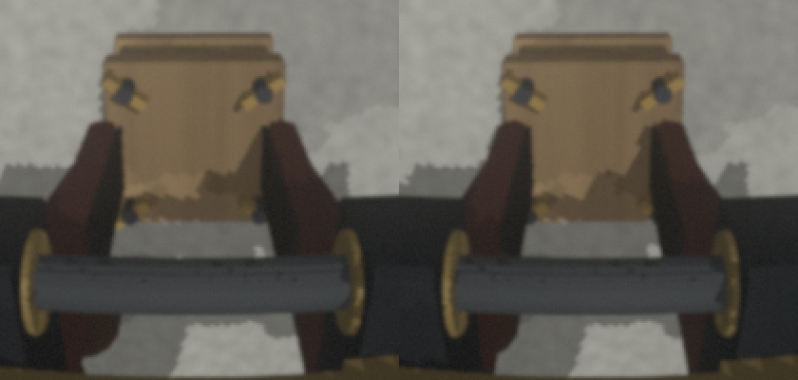

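The fingers closed further over the same board image, so the fingertips seem to be above the board. Checking from the side with the scene camera.

```bash
python3 - <<'E'
from h import *
im=bot.snapshot('scene'); C=bot.calibration('scene'); s=bot.state()
p=s['position']; R=s['tcp_rot']
P=np.array([p+R@np.array([x,yy,z]) for x in(-10,10) for yy in(-17,17) for z in(0,)]+[p])
uv=proj(P,C); print(uv.round(1))
x0,y0=int(uv[-1,0])-60,int(uv[-1,1])-80
v=cv2.resize(im[y0:y0+120,x0:x0+130],None,fx=5,fy=5,interpolation=cv2.INTER_CUBIC).copy()
for u in uv: cv2.circle(v,(int((u[0]+.5-x0)*5),int((u[1]+.5-y0)*5)),3,(255,0,0),-1)
cv2.imwrite('pics/s4.png',v[:,:,::-1])
E
```

```text
[[348.  250.8]
 [364.9 259.6]
 [353.7 243.9]
 [370.4 252.5]
 [359.2 251.6]]
```

View pics/s4.png

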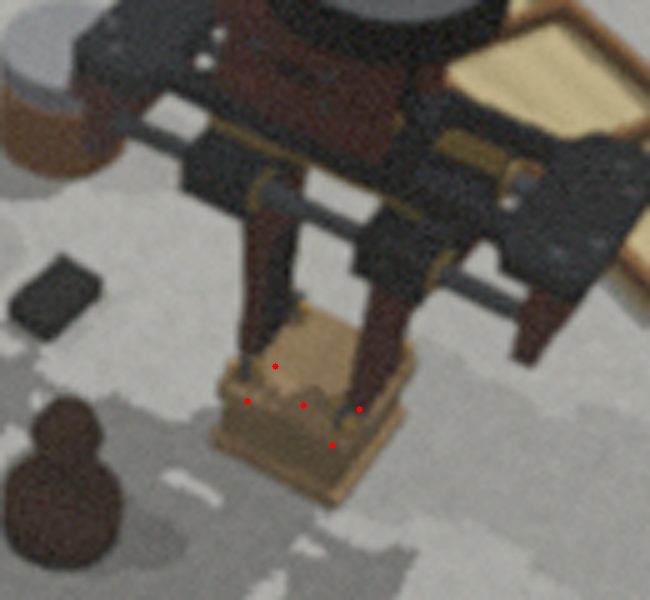

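play_rows:
  xyz:
    - [0,0,0]
    - [0,0,0]
    - [0,0,0]
    - [0,0,-1]
    - [0,0,-3]
    - [0,0,-6]
    - [0,0,-7.5]
    - [0,0,-8]
  dr:
    - [0,0,0]
    - [0,0,0]
    - [0,0,0]
    - [0,0,0]
    - [0,0,0]
    - [0,0,0]
    - [0,0,0]
    - [0,0,0]
  grip: 7.4

```text
time_s: 6.4
position: [621.5, 102.5, 98.5]
tcp_rot: [[-0.445, 0.895, 0.004], [0.895, 0.445, 0.0], [-0.002, 0.004, -1.0]]
ft_force: [-0.7, -0.5, -0.3]
finger_gap: 74.1
gripper_force: 0.0
```

```bash
python3 - <<'E'
from h import *
im=bot.snapshot('scene'); C=bot.calibration('scene'); s=bot.state()
p=s['position']; R=s['tcp_rot']; g=s['finger_gap']/2; print(p,g)
P=np.array([p+R@np.array([x,yy,z]) for x in(-10,10) for yy in(-g,g) for z in(0,)]+[p])
uv=proj(P,C)
x0,y0=int(uv[-1,0])-65,int(uv[-1,1])-70
v=cv2.resize(im[y0:y0+110,x0:x0+130],None,fx=5,fy=5,interpolation=cv2.INTER_CUBIC).copy()
for u in uv: cv2.circle(v,(int((u[0]+.5-x0)*5),int((u[1]+.5-y0)*5)),3,(255,0,0),-1)
cv2.imwrite('pics/s5.png',v[:,:,::-1])
E
```

```text
[621.22579568 102.47093458  98.10721145] 36.96002576553211
```

View pics/s5.png

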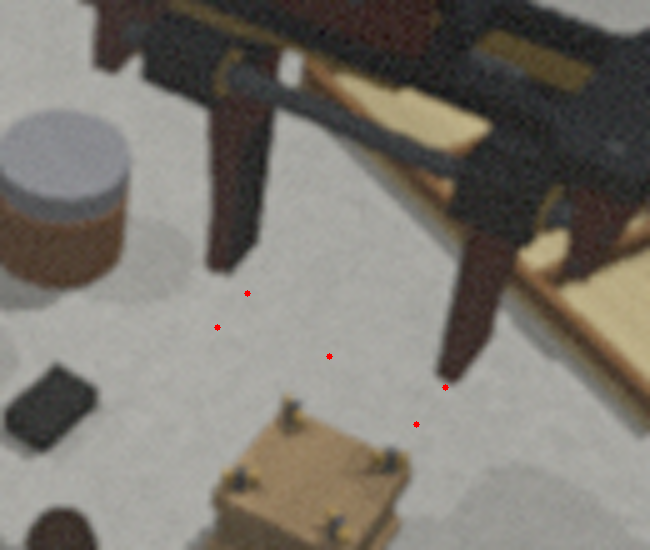

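The side view settles it: the finger ends sit well above the projected TCP dots. Left tip is at (230,270) against a dot at (217,327), right tip at (438,375) against (417,424). I'll solve for the real tip offset.

```bash
python3 - <<'E'
from h import *
from scipy.optimize import least_squares
C=bot.calibration('scene'); s=bot.state(); p,R=s['position'],s['tcp_rot']; g=s['finger_gap']/2
uv=proj(p[None],C)[0]; x0,y0=int(uv[0])-65,int(uv[1])-70
obs=np.array([[230,270],[257,238],[438,375]])/5-.5+[x0,y0]
B=np.array([[-10,-g,0],[10,-g,0],[-10,g,0]])
def f(d): return (proj(p+(B+d)@R.T,C)-obs).ravel()
r=least_squares(f,[0,0,0]); print('scene',r.x.round(1),(r.fun*5).round(0))
c=wcal()
for d in ([0,0,0],[0,0,-19],r.x,[10,0,-30]): print(np.round(d,1),proj(p+(B+d)@R.T,c).round(0).tolist())
E
```

```text
scene [-15.2   8.4 -42. ] [-3.  3.  2. -0.  1. -2.]
[0 0 0] [[224.0, 259.0], [222.0, 230.0], [340.0, 259.0]]
[  0   0 -19] [[219.0, 273.0], [217.0, 241.0], [346.0, 272.0]]
[-15.2   8.4 -42. ] [[230.0, 317.0], [227.0, 285.0], [366.0, 315.0]]
[ 10   0 -30] [[214.0, 265.0], [212.0, 230.0], [351.0, 265.0]]
```

```bash
python3 go.py 618.8 103.8 -6 26.6
```

```text
xyz cm [ 0.24 -0.19 10.41] dr [ 0.2  0.1 -0.2] q6 -0.41 t 6.45 pos [621.2 102.5  98.1]
```

play_rows:
  xyz:
    - [0.1,-0.1,2]
    - [0.2,-0.2,4.5]
    - [0.2,-0.2,6.5]
    - [0.2,-0.2,8]
    - [0.2,-0.2,9]
    - [0.2,-0.2,9.6]
    - [0.2,-0.2,10]
    - [0.2,-0.2,10.1]
  dr:
    - [0,0,0]
    - [0,0,0]
    - [0,0,0]
    - [0,0,0]
    - [0,0,0]
    - [0,0,0]
    - [0,0,0]
    - [0,0,0]

```text
time_s: 7.25
position: [617.4, 103.2, -5.3]
tcp_rot: [[-0.445, 0.896, 0.0], [0.896, 0.445, -0.0], [-0.0, 0.0, -1.0]]
ft_force: [0.4, 0.4, 0.3]
finger_gap: 73.9
gripper_force: 0.0
```

play_rows:
  xyz:
    - [0,0,0]
    - [0,0,0]
    - [0,0,0]
    - [0,0,0]
    - [0,0,0]
    - [0,0,0]
    - [0,0,0]
    - [0,0,0]
  dr:
    - [0,0,0]
    - [0,0,0]
    - [0,0,0]
    - [0,0,0]
    - [0,0,0]
    - [0,0,0]
    - [0,0,0]
    - [0,0,0]
  grip: 4
  force: 25

```text
time_s: 8.05
position: [617.9, 103.4, -4.7]
tcp_rot: [[-0.445, 0.896, 0.001], [0.896, 0.445, 0.0], [-0.001, 0.001, -1.0]]
ft_force: [0.9, -0.2, 7.2]
finger_gap: 52.0
gripper_force: 25.0
```

Gripped at 52.0 mm and 25 N. Lifting, then turning toward the tray.

play_rows:
  xyz:
    - [0,0,-0.5]
    - [0,0,-1.5]
    - [0,0,-3]
    - [0,0,-5]
    - [0,0,-7]
    - [0,0,-9]
    - [0,0,-10]
    - [0,0,-10]
  dr:
    - [0,0,0]
    - [0,0,0]
    - [0,0,0]
    - [0,0,0]
    - [0,0,0]
    - [0,0,0]
    - [0,0,0]
    - [0,0,0]

```text
time_s: 8.85
position: [618.6, 103.4, 96.9]
tcp_rot: [[-0.445, 0.896, 0.004], [0.896, 0.445, 0.0], [-0.002, 0.003, -1.0]]
ft_force: [-0.5, 0.4, -1.7]
finger_gap: 51.4
gripper_force: 25.0
```

```bash
python3 go.py 500 190 110 0
```

```text
xyz cm [13.03 -6.76 -1.35] dr [ 0.2  0.  26.4] q6 -0.41 t 8.85 pos [618.6 103.4  96.9]
```

play_rows:
  xyz:
    - [1,-0.5,-0.3]
    - [3.5,-1.8,-0.6]
    - [6,-3.2,-1]
    - [8.5,-4.5,-1.3]
    - [11,-5.8,-1.3]
    - [12.5,-6.5,-1.3]
    - [13,-6.8,-1.3]
    - [13,-6.8,-1.3]
  dr:
    - [0,0,3]
    - [0,0,8]
    - [0,0,13]
    - [0,0,18]
    - [0,0,22]
    - [0,0,25]
    - [0,0,26.5]
    - [0,0,26.5]

```text
time_s: 9.65
position: [496.6, 189.8, 106.9]
tcp_rot: [[0.0, 1.0, -0.002], [1.0, -0.0, -0.001], [-0.001, -0.002, -1.0]]
ft_force: [0.3, -0.3, -0.5]
finger_gap: 51.7
gripper_force: 25.0
```

```bash
python3 w.py long_tray 523 290 w6.png; python3 go.py 448 290 100 0
```

```text
expect [314.  91.]
0.67 [173.9, 45.4, 266.0, 100.4]
long_tray [520.09 292.08   3.16] deg 180.9 0.949
xyz cm [10.07 -5.03  0.72] dr [-0.  0. -0.] q6 0.23 t 9.75 pos [498.3 189.3 107.2]
```

View pics/w6.png

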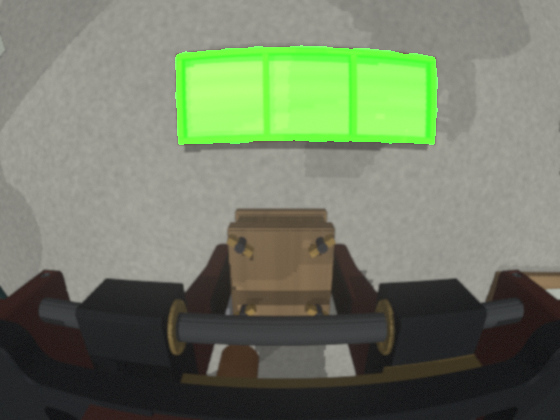

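The view shows the whole tray at top (176–437, 47–144), all three compartments empty, and the press held level at (282,265). The tray centre is about (521.5,291) with yaw near 0. Going above the near compartment.

play_rows:
  xyz:
    - [1.5,-0.8,0.7]
    - [4,-2,0.7]
    - [6.5,-3.2,0.7]
    - [8.7,-4.4,0.7]
    - [9.9,-5,0.7]
    - [10.1,-5.1,2.5]
    - [10.1,-5.1,5]
    - [10.1,-5.1,6.5]
  dr:
    - [0,0,0]
    - [0,0,0]
    - [0,0,0]
    - [0,0,0]
    - [0,0,0]
    - [0,0,0]
    - [0,0,0]
    - [0,0,0]

```text
time_s: 10.55
position: [447.6, 290.0, 41.3]
tcp_rot: [[0.001, 1.0, -0.001], [1.0, -0.001, -0.001], [-0.001, -0.001, -1.0]]
ft_force: [-1.2, 0.0, -1.5]
finger_gap: 51.9
gripper_force: 25.0
```

```bash
python3 go.py 446.5 290.5 1 0
```

```text
xyz cm [ 0.06 -0.11  4.03] dr [-0.  0. -0.] q6 0.45 t 10.55 pos [447.6 290.   41.3]
```

play_rows:
  xyz:
    - [0,-0.1,1]
    - [0,-0.1,2]
    - [0,-0.1,2.8]
    - [0,-0.1,3.3]
    - [0,-0.1,3.6]
    - [0,-0.1,3.8]
    - [0,-0.1,3.9]
    - [0,-0.1,4]
  dr:
    - [0,0,0]
    - [0,0,0]
    - [0,0,0]
    - [0,0,0]
    - [0,0,0]
    - [0,0,0]
    - [0,0,0]
    - [0,0,0]

```text
time_s: 11.35
position: [446.8, 290.6, 2.9]
tcp_rot: [[0.001, 1.0, 0.001], [1.0, -0.001, 0.0], [0.0, 0.001, -1.0]]
ft_force: [0.1, 0.2, -1.4]
finger_gap: 51.7
gripper_force: 25.0
```

play_rows:
  xyz:
    - [0,0,0.05]
    - [0,0,0.1]
    - [0,0,0.1]
    - [0,0,0.1]
    - [0,0,0.1]
    - [0,0,0.1]
    - [0,0,0.1]
    - [0,0,0.1]
  dr:
    - [0,0,0]
    - [0,0,0]
    - [0,0,0]
    - [0,0,0]
    - [0,0,0]
    - [0,0,0]
    - [0,0,0]
    - [0,0,0]

```text
time_s: 12.15
position: [446.6, 290.5, 1.7]
tcp_rot: [[0.001, 1.0, -0.0], [1.0, -0.001, -0.0], [-0.0, -0.0, -1.0]]
ft_force: [0.1, 0.9, -2.0]
finger_gap: 52.0
gripper_force: 25.0
```

play_rows:
  xyz:
    - [0,0,0.05]
    - [0,0,0.1]
    - [0,0,0.15]
    - [0,0,0.2]
    - [0,0,0.2]
    - [0,0,0.2]
    - [0,0,0.2]
    - [0,0,0.2]
  dr:
    - [0,0,0]
    - [0,0,0]
    - [0,0,0]
    - [0,0,0]
    - [0,0,0]
    - [0,0,0]
    - [0,0,0]
    - [0,0,0]

```text
time_s: 12.95
position: [446.5, 290.5, 0.2]
tcp_rot: [[0.001, 1.0, 0.0], [1.0, -0.001, -0.0], [-0.0, 0.0, -1.0]]
ft_force: [-1.5, -1.0, 5.5]
finger_gap: 51.6
gripper_force: 25.0
```

Contact, with +5.5 N. Releasing and rising.

play_rows:
  xyz:
    - [0,0,0]
    - [0,0,0]
    - [0,0,0]
    - [0,0,-1]
    - [0,0,-4]
    - [0,0,-8]
    - [0,0,-12]
    - [0,0,-13.5]
  dr:
    - [0,0,0]
    - [0,0,0]
    - [0,0,0]
    - [0,0,0]
    - [0,0,0]
    - [0,0,0]
    - [0,0,0]
    - [0,0,0]
  grip: 6.6

```text
time_s: 13.75
position: [448.7, 291.6, 139.2]
tcp_rot: [[0.001, 1.0, 0.006], [1.0, -0.001, 0.003], [0.003, 0.006, -1.0]]
ft_force: [-0.3, -0.5, -0.4]
finger_gap: 65.7
gripper_force: 0.0
```

```bash
python3 go.py 615 -109 150 0; python3 go.py 615 -109 150 90;  python3 w.py flower_press 446.5 290.5
```

```text
xyz cm [-40.04  16.69  -1.09] dr [ 0.3 -0.2 -0.1] q6 0.45 t 13.75 pos [448.7 291.6 139.2]
xyz cm [-40.04  16.69  -1.09] dr [  0.4   0.1 -90.1] q6 0.45 t 13.75 pos [448.7 291.6 139.2]
expect [278. 200.]
0.89 [247.1, 173.7, 58.5, 59.1]
flower_press [ 4.4537e+02  2.8851e+02 -1.0000e-02] deg -0.8 0.974
```

play_rows:
  xyz:
    - [-3.5,1.5,-0.4]
    - [-8,3.4,-0.8]
    - [-12.5,5.2,-1]
    - [-17,7,-1]
    - [-21.5,9,-1]
    - [-26,10.9,-1]
    - [-30.5,12.7,-1]
    - [-34,14.2,-1]
  dr:
    - [0,0,0]
    - [0,0,0]
    - [0,0,0]
    - [0,0,0]
    - [0,0,0]
    - [0,0,0]
    - [0,0,0]
    - [0,0,0]

```text
time_s: 14.65
position: [587.9, -52.3, 143.3]
tcp_rot: [[0.003, 1.0, -0.002], [1.0, -0.003, -0.0], [-0.0, -0.002, -1.0]]
ft_force: [0.3, -0.0, 0.5]
finger_gap: 66.0
gripper_force: 0.0
```

```bash
python3 w.py glue_bottle 615 -109; python3 w.py tall_jar 449 3;python3 w.py squat_jar 445 105; python3 go.py 615 -109 110 0
```

```text
expect [308. 251.]
0.6 [288.8, 226.9, 45.2, 66.7]
glue_bottle [ 6.1410e+02 -1.0994e+02  2.5000e-01] deg 14.5 0.935
expect [142. 144.]
0.58 [92.5, 121.2, 75.2, 52.8]
tall_jar [4.4664e+02 2.8900e+00 1.4000e-01] deg 7.9 0.974
expect [139.  50.]
0.92 [102.3, 17.1, 65.0, 61.5]
squat_jar [4.4257e+02 1.0411e+02 2.3000e-01] deg 13.2 0.974
xyz cm [-6.05  2.84  3.36] dr [-0.1 -0.1 -0.1] q6 -0.2 t 14.95 pos [586.7 -48.5 143.7]
```

play_rows:
  xyz:
    - [-2.5,1.2,0]
    - [-5,2.4,0]
    - [-6.1,2.8,0]
    - [-6.1,2.8,0.5]
    - [-6.1,2.8,3]
    - [-6.1,2.8,6.5]
    - [-6.1,2.8,9]
    - [-6.1,2.8,10]
  dr:
    - [0,0,0]
    - [0,0,0]
    - [0,0,0]
    - [0,0,0]
    - [0,0,0]
    - [0,0,0]
    - [0,0,0]
    - [0,0,0]

```text
time_s: 15.75
position: [612.7, -108.2, 41.8]
tcp_rot: [[0.0, 1.0, -0.006], [1.0, -0.0, 0.002], [0.002, -0.006, -1.0]]
ft_force: [-0.2, 0.4, 0.9]
finger_gap: 66.1
gripper_force: 0.0
```

```bash
python3 go.py 614.2 -109.5 7 0
```

```text
xyz cm [-0.14  0.17  3.48] dr [-0.3 -0.1 -0. ] q6 -0.29 t 15.75 pos [ 612.7 -108.2   41.8]
```

Closing follows in the next call.

play_rows:
  xyz:
    - [-0.1,0.1,1]
    - [-0.1,0.1,2]
    - [-0.1,0.1,3]
    - [-0.1,0.1,3.5]
    - [-0.1,0.1,3.5]
    - [-0.1,0.1,3.5]
    - [-0.1,0.1,3.5]
    - [-0.1,0.1,3.5]
  dr:
    - [0,0,0]
    - [0,0,0]
    - [0,0,0]
    - [0,0,0]
    - [0,0,0]
    - [0,0,0]
    - [0,0,0]
    - [0,0,0]

```text
time_s: 16.55
position: [617.4, -111.9, 10.2]
tcp_rot: [[0.001, 1.0, 0.001], [1.0, -0.001, -0.0], [-0.0, 0.001, -1.0]]
ft_force: [1.0, 0.3, 0.3]
finger_gap: 66.1
gripper_force: 0.0
```

play_rows:
  xyz:
    - [0,0,0]
    - [0,0,0]
    - [0,0,0]
    - [0,0,0]
    - [0,0,0]
    - [0,0,0]
    - [0,0,0]
    - [0,0,0]
  dr:
    - [0,0,0]
    - [0,0,0]
    - [0,0,0]
    - [0,0,0]
    - [0,0,0]
    - [0,0,0]
    - [0,0,0]
    - [0,0,0]
  grip: 3
  force: 25

```text
time_s: 17.35
position: [616.7, -111.7, 9.7]
tcp_rot: [[0.001, 1.0, -0.001], [1.0, -0.001, -0.0], [-0.0, -0.001, -1.0]]
ft_force: [-2.7, 0.6, 2.6]
finger_gap: 41.6
gripper_force: 25.0
```

play_rows:
  xyz:
    - [0,0,-0.5]
    - [0,0,-2]
    - [0,0,-4]
    - [0,0,-6.5]
    - [0,0,-9]
    - [1.5,0,-11]
    - [4,-0.2,-11.5]
    - [8,-0.4,-11.5]
  dr:
    - [0,0,0]
    - [0,0,0]
    - [0,0,0]
    - [0,0,0]
    - [0,0,0]
    - [0,0,0]
    - [0,0,0]
    - [0,0,0]

```text
time_s: 18.15
position: [615.2, -32.9, 127.7]
tcp_rot: [[0.004, 1.0, 0.005], [1.0, -0.004, -0.002], [-0.002, 0.005, -1.0]]
ft_force: [0.7, 0.9, -2.7]
finger_gap: 41.5
gripper_force: 25.0
```

```bash
python3 go.py 596.5 290 110 0
```

```text
xyz cm [32.28 -2.01  1.71] dr [ 0.3  0.1 -0.2] q6 -0.16 t 18.15 pos [615.2 -32.9 127.7]
```

play_rows:
  xyz:
    - [4,-0.2,0]
    - [8.5,-0.5,0.5]
    - [13,-0.8,1]
    - [17.5,-1.1,1.5]
    - [22,-1.4,1.7]
    - [26.5,-1.7,1.7]
    - [30.5,-1.9,1.7]
    - [32.2,-2,1.7]
  dr:
    - [0,0,0]
    - [0,0,0]
    - [0,0,0]
    - [0,0,0]
    - [0,0,0]
    - [0,0,0]
    - [0,0,0]
    - [0,0,0]

```text
time_s: 18.95
position: [593.5, 294.3, 108.9]
tcp_rot: [[-0.001, 1.0, 0.002], [1.0, 0.001, 0.002], [0.002, 0.002, -1.0]]
ft_force: [0.3, -0.6, -1.3]
finger_gap: 41.6
gripper_force: 25.0
```

```bash
python3 go.py 596.5 290 15.5 0
```

```text
xyz cm [-0.45  0.28  9.34] dr [ 0.1 -0.1  0.1] q6 0.35 t 18.95 pos [593.5 294.3 108.9]
```

play_rows:
  xyz:
    - [-0.2,0.1,0]
    - [-0.3,0.2,1.5]
    - [-0.3,0.2,4]
    - [-0.3,0.2,6.5]
    - [-0.3,0.2,8]
    - [-0.3,0.2,8.7]
    - [-0.3,0.2,8.7]
    - [-0.3,0.2,8.7]
  dr:
    - [0,0,0]
    - [0,0,0]
    - [0,0,0]
    - [0,0,0]
    - [0,0,0]
    - [0,0,0]
    - [0,0,0]
    - [0,0,0]

```text
time_s: 19.75
position: [596.3, 287.0, 21.3]
tcp_rot: [[0.002, 1.0, 0.001], [1.0, -0.002, 0.0], [0.0, 0.001, -1.0]]
ft_force: [-0.9, -0.0, -0.8]
finger_gap: 41.8
gripper_force: 25.0
```

play_rows:
  xyz:
    - [0,0,0.1]
    - [0,0,0.2]
    - [0,0,0.3]
    - [0,0,0.4]
    - [0,0,0.5]
    - [0,0,0.55]
    - [0,0,0.55]
    - [0,0,0.55]
  dr:
    - [0,0,0]
    - [0,0,0]
    - [0,0,0]
    - [0,0,0]
    - [0,0,0]
    - [0,0,0]
    - [0,0,0]
    - [0,0,0]

```text
time_s: 20.55
position: [595.5, 287.3, 15.1]
tcp_rot: [[0.001, 1.0, -0.0], [1.0, -0.001, -0.0], [-0.0, -0.0, -1.0]]
ft_force: [0.1, -0.4, -2.4]
finger_gap: 41.8
gripper_force: 25.0
```

play_rows:
  xyz:
    - [0,0,0.03]
    - [0,0,0.06]
    - [0,0,0.09]
    - [0,0,0.1]
    - [0,0,0.1]
    - [0,0,0.1]
    - [0,0,0.1]
    - [0,0,0.1]
  dr:
    - [0,0,0]
    - [0,0,0]
    - [0,0,0]
    - [0,0,0]
    - [0,0,0]
    - [0,0,0]
    - [0,0,0]
    - [0,0,0]

```text
time_s: 21.35
position: [595.6, 287.3, 14.7]
tcp_rot: [[0.001, 1.0, 0.0], [1.0, -0.001, -0.0], [-0.0, 0.0, -1.0]]
ft_force: [-1.2, -1.6, 5.0]
finger_gap: 41.6
gripper_force: 25.0
```

play_rows:
  xyz:
    - [0,0,0]
    - [0,0,0]
    - [0,0,0]
    - [0,0,-1]
    - [0,0,-4]
    - [0,0,-8]
    - [0,0,-11]
    - [0,0,-12]
  dr:
    - [0,0,0]
    - [0,0,0]
    - [0,0,0]
    - [0,0,0]
    - [0,0,0]
    - [0,0,0]
    - [0,0,0]
    - [0,0,0]
  grip: 6.2

```text
time_s: 22.15
position: [598.0, 288.2, 138.7]
tcp_rot: [[0.001, 1.0, 0.006], [1.0, -0.001, 0.002], [0.002, 0.006, -1.0]]
ft_force: [0.1, 0.3, -0.5]
finger_gap: 62.0
gripper_force: 0.0
```

```bash
python3 w.py glue_bottle 595.5 289; python3 go.py 447.5 3 130 90
```

```text
expect [278. 198.]
0.69 [254.3, 173.4, 49.4, 65.2]
glue_bottle [5.9454e+02 2.8787e+02 2.4000e-01] deg 13.6 0.977
xyz cm [-28.5  -14.9    0.54] dr [  0.2   0.1 -90.1] q6 0.35 t 22.25 pos [596.8 287.8 136.3]
```

play_rows:
  xyz:
    - [-3,-1.5,0]
    - [-7,-3.6,0]
    - [-11,-5.7,0]
    - [-15,-7.8,0]
    - [-19,-10,0]
    - [-23,-12,0]
    - [-26.5,-13.8,0]
    - [-28.5,-14.9,0]
  dr:
    - [0,0,-8]
    - [0,0,-16]
    - [0,0,-24]
    - [0,0,-32]
    - [0,0,-40]
    - [0,0,-48]
    - [0,0,-56]
    - [0,0,-64]

```text
time_s: 23.05
position: [442.7, 0.8, 132.4]
tcp_rot: [[-0.9, 0.436, -0.004], [0.436, 0.9, 0.0], [0.004, -0.002, -1.0]]
ft_force: [0.8, -0.5, 0.6]
finger_gap: 62.1
gripper_force: 0.0
```

```bash
python3 w.py tall_jar 447 3; python3 go.py 447 3 120 90
```

```text
expect [286. 205.]
0.85 [256.3, 177.2, 62.3, 72.2]
0.72 [489.9, 66.9, 65.1, 62.4]
0.66 [152.3, 222.2, 53.9, 62.3]
tall_jar [4.4715e+02 2.4100e+00 1.1000e-01] deg 6.3 0.966
xyz cm [-0.28  0.37  1.25] dr [ -0.1  -0.3 -26.1] q6 -1.27 t 23.15 pos [442.9   0.9 132.6]
```

play_rows:
  xyz:
    - [-0.1,0.1,0]
    - [-0.3,0.3,0]
    - [-0.4,0.3,0]
    - [-0.4,0.3,1.5]
    - [-0.4,0.3,4]
    - [-0.4,0.3,7]
    - [-0.4,0.3,9]
    - [-0.4,0.3,10]
  dr:
    - [0,0,-8]
    - [0,0,-16]
    - [0,0,-24]
    - [0,0,-26]
    - [0,0,-26]
    - [0,0,-26]
    - [0,0,-26]
    - [0,0,-26]

```text
time_s: 23.95
position: [449.5, 4.6, 31.7]
tcp_rot: [[-1.0, 0.004, -0.004], [0.004, 1.0, 0.001], [0.004, 0.001, -1.0]]
ft_force: [0.4, -0.6, -0.1]
finger_gap: 62.0
gripper_force: 0.0
```

```bash
python3 go.py 447 2.6 10 90
```

```text
xyz cm [ 0.24 -0.2   2.17] dr [ 0.  -0.2 -0.2] q6 -1.71 t 23.95 pos [449.5   4.6  31.7]
```

play_rows:
  xyz:
    - [0.1,-0.1,0.5]
    - [0.1,-0.1,1]
    - [0.1,-0.1,1.6]
    - [0.1,-0.1,2.1]
    - [0.1,-0.1,2.1]
    - [0.1,-0.1,2.1]
    - [0.1,-0.1,2.1]
    - [0.1,-0.1,2.1]
  dr:
    - [0,0,0]
    - [0,0,0]
    - [0,0,0]
    - [0,0,0]
    - [0,0,0]
    - [0,0,0]
    - [0,0,0]
    - [0,0,0]

```text
time_s: 24.75
position: [450.3, 2.4, 13.5]
tcp_rot: [[-1.0, 0.001, 0.001], [0.001, 1.0, -0.0], [-0.001, -0.0, -1.0]]
ft_force: [0.3, -0.0, -0.3]
finger_gap: 62.3
gripper_force: 0.0
```

play_rows:
  xyz:
    - [0,0,0]
    - [0,0,0]
    - [0,0,0]
    - [0,0,0]
    - [0,0,0]
    - [0,0,0]
    - [0,0,0]
    - [0,0,0]
  dr:
    - [0,0,0]
    - [0,0,0]
    - [0,0,0]
    - [0,0,0]
    - [0,0,0]
    - [0,0,0]
    - [0,0,0]
    - [0,0,0]
  grip: 3.4
  force: 25

```text
time_s: 25.55
position: [450.2, 2.5, 13.3]
tcp_rot: [[-1.0, 0.001, 0.0], [0.001, 1.0, -0.0], [-0.0, -0.0, -1.0]]
ft_force: [0.3, 1.0, 3.5]
finger_gap: 45.3
gripper_force: 25.0
```

play_rows:
  xyz:
    - [0,0,-0.5]
    - [0,0,-2]
    - [0,0,-4]
    - [0,0,-6.5]
    - [0,0,-9]
    - [-0.4,1.5,-10.5]
    - [-1.2,4.5,-10.5]
    - [-2.3,9,-10.5]
  dr:
    - [0,0,0]
    - [0,0,0]
    - [0,0,0]
    - [0,0,0]
    - [0,0,0]
    - [0,0,0]
    - [0,0,0]
    - [0,0,0]

```text
time_s: 26.35
position: [473.5, 91.8, 119.0]
tcp_rot: [[-1.0, 0.004, 0.001], [0.004, 1.0, -0.001], [-0.001, -0.001, -1.0]]
ft_force: [0.9, -0.7, -2.7]
finger_gap: 45.3
gripper_force: 25.0
```

```bash
python3 go.py 524 291 110 90
```

```text
xyz cm [-4.97 19.94  0.88] dr [-0.1  0.1 -0.2] q6 -1.52 t 26.35 pos [473.5  91.8 119. ]
```

play_rows:
  xyz:
    - [-1,4.5,0.5]
    - [-2.2,9,0.8]
    - [-3.3,13.5,0.8]
    - [-4.3,17.5,0.8]
    - [-5,19.8,0.8]
    - [-5,19.9,0.8]
    - [-5,19.9,0.8]
    - [-5,19.9,2.5]
  dr:
    - [0,0,0]
    - [0,0,0]
    - [0,0,0]
    - [0,0,0]
    - [0,0,0]
    - [0,0,0]
    - [0,0,0]
    - [0,0,0]

```text
time_s: 27.15
position: [524.4, 290.7, 94.7]
tcp_rot: [[-1.0, 0.002, 0.003], [0.002, 1.0, 0.0], [-0.003, 0.0, -1.0]]
ft_force: [1.0, 0.4, -1.6]
finger_gap: 45.4
gripper_force: 25.0
```

```bash
python3 go.py 524.3 291 25 90
```

```text
xyz cm [0.03 0.03 6.97] dr [ 0.   0.2 -0.1] q6 -1.18 t 27.15 pos [524.4 290.7  94.7]
```

play_rows:
  xyz:
    - [0,0,1]
    - [0,0,2.5]
    - [0,0,4]
    - [0,0,5.5]
    - [0,0,6.3]
    - [0,0,6.6]
    - [0,0,6.6]
    - [0,0,6.6]
  dr:
    - [0,0,0]
    - [0,0,0]
    - [0,0,0]
    - [0,0,0]
    - [0,0,0]
    - [0,0,0]
    - [0,0,0]
    - [0,0,0]

```text
time_s: 27.95
position: [523.9, 291.3, 27.7]
tcp_rot: [[-1.0, 0.001, 0.001], [0.001, 1.0, 0.0], [-0.001, 0.0, -1.0]]
ft_force: [0.0, 0.1, -2.0]
finger_gap: 45.5
gripper_force: 25.0
```

play_rows:
  xyz:
    - [0,0,0.1]
    - [0,0,0.2]
    - [0,0,0.3]
    - [0,0,0.4]
    - [0,0,0.5]
    - [0,0,0.5]
    - [0,0,0.5]
    - [0,0,0.5]
  dr:
    - [0,0,0]
    - [0,0,0]
    - [0,0,0]
    - [0,0,0]
    - [0,0,0]
    - [0,0,0]
    - [0,0,0]
    - [0,0,0]

```text
time_s: 28.75
position: [523.5, 291.4, 22.2]
tcp_rot: [[-1.0, 0.001, -0.0], [0.001, 1.0, -0.0], [0.0, -0.0, -1.0]]
ft_force: [-0.7, -1.0, -2.2]
finger_gap: 45.6
gripper_force: 25.0
```

play_rows:
  xyz:
    - [0,0,0.1]
    - [0,0,0.2]
    - [0,0,0.3]
    - [0,0,0.35]
    - [0,0,0.4]
    - [0,0,0.4]
    - [0,0,0.4]
    - [0,0,0.4]
  dr:
    - [0,0,0]
    - [0,0,0]
    - [0,0,0]
    - [0,0,0]
    - [0,0,0]
    - [0,0,0]
    - [0,0,0]
    - [0,0,0]

```text
time_s: 29.55
position: [523.4, 291.3, 18.3]
tcp_rot: [[-1.0, 0.001, -0.0], [0.001, 1.0, -0.0], [0.0, -0.0, -1.0]]
ft_force: [-1.6, -0.1, 1.1]
finger_gap: 45.7
gripper_force: 25.0
```

play_rows:
  xyz:
    - [0,0,0]
    - [0,0,0]
    - [0,0,0]
    - [0,0,-1]
    - [0,0,-4]
    - [0,0,-8]
    - [0,0,-11]
    - [0,0,-12]
  dr:
    - [0,0,0]
    - [0,0,0]
    - [0,0,0]
    - [0,0,0]
    - [0,0,0]
    - [0,0,0]
    - [0,0,0]
    - [0,0,0]
  grip: 6.4

```text
time_s: 30.35
position: [525.8, 292.3, 142.4]
tcp_rot: [[-1.0, 0.001, 0.006], [0.001, 1.0, 0.002], [-0.006, 0.002, -1.0]]
ft_force: [-0.2, 0.1, 0.1]
finger_gap: 63.8
gripper_force: 0.0
```

```bash
python3 w.py tall_jar 521 291; python3 go.py 446 -110 130 112; python3 go.py 446 -110 130 112
```

```text
expect [280. 194.]
0.87 [251.5, 167.4, 58.4, 70.2]
tall_jar [5.2141e+02 2.9047e+02 1.9000e-01] deg 11.1 0.981
xyz cm [  7.82 -40.2    0.93] dr [  0.    0.2 -22.1] q6 -1.18 t 30.45 pos [524.7 291.9 140.1]
xyz cm [  7.82 -40.2    0.93] dr [  0.    0.2 -22.1] q6 -1.18 t 30.45 pos [524.7 291.9 140.1]
```

play_rows:
  xyz:
    - [0.6,-3.5,0]
    - [1.5,-8,0]
    - [2.4,-12.5,0]
    - [3.3,-17,0]
    - [4.2,-21.5,0]
    - [5.1,-26,0]
    - [6,-30.5,0]
    - [6.8,-34.5,0]
  dr:
    - [0,0,-3]
    - [0,0,-6]
    - [0,0,-9]
    - [0,0,-12]
    - [0,0,-15]
    - [0,0,-18]
    - [0,0,-21]
    - [0,0,-23]
  grip: 5.2

```text
time_s: 31.25
position: [452.9, -55.1, 136.6]
tcp_rot: [[-0.92, -0.391, -0.003], [-0.391, 0.92, 0.001], [0.003, 0.002, -1.0]]
ft_force: [0.2, 0.3, -0.2]
finger_gap: 52.2
gripper_force: 0.0
```

```bash
python3 w.py oblong_stamp 445.5 -111 w7.png; python3 w.py short_tray 549 -265.5; python3 go.py 446 -110 110 113; 
```

```text
expect [230. 172.]
0.66 [111.1, 55.4, 74.2, 51.4]
0.62 [223.7, 33.6, 39.7, 60.3]
0.56 [210.6, 146.8, 38.9, 54.1]
oblong_stamp [ 4.4251e+02 -1.1276e+02  4.0000e-01] deg 23.2 0.939
expect [ 77. 210.]
0.7 [39.7, 129.1, 95.1, 143.3]
short_tray [ 547.55 -269.2     2.99] deg 171.3 0.976
xyz cm [ 2.88 -4.88  2.69] dr [ 0.1 -0.1 -0.3] q6 -2.24 t 31.45 pos [453.8 -53.9 136.9]
```

View pics/w7.png

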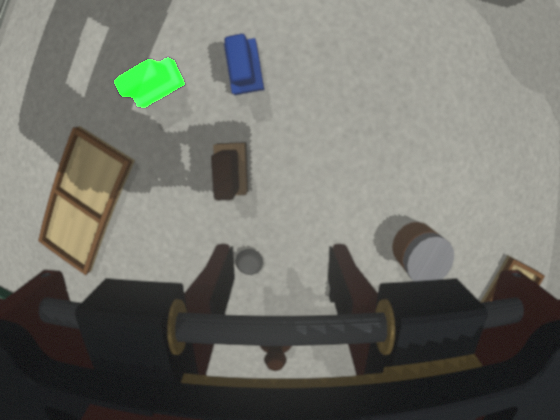

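The brown stamp is at (228,172), with purple (green mask) at (150,82) and blue at (243,64) well clear. Stamp is at (443.5,-112), yaw 23.2°.

```bash
python3 go.py 443.5 -112 40 113.2; 
```

```text
xyz cm [ 3.17 -4.98  9.69] dr [ 0.1 -0.1 -0.5] q6 -2.24 t 31.45 pos [453.8 -53.9 136.9]
```

play_rows:
  xyz:
    - [1.5,-2.4,0]
    - [2.9,-4.6,0]
    - [3.2,-5,0]
    - [3.2,-5,0.5]
    - [3.2,-5,3]
    - [3.2,-5,6]
    - [3.2,-5,8.5]
    - [3.2,-5,9.2]
  dr:
    - [0,0,0]
    - [0,0,0]
    - [0,0,0]
    - [0,0,0]
    - [0,0,0]
    - [0,0,0]
    - [0,0,0]
    - [0,0,0]

```text
time_s: 32.25
position: [442.9, -109.5, 43.7]
tcp_rot: [[-0.921, -0.391, -0.005], [-0.391, 0.921, 0.002], [0.003, 0.004, -1.0]]
ft_force: [0.6, 0.5, -0.5]
finger_gap: 52.1
gripper_force: 0.0
```

```bash
python3 go.py 443.5 -112 8 113.2; 
```

```text
xyz cm [ 0.03 -0.27  3.57] dr [ 0.2 -0.2 -0.2] q6 -2.37 t 32.25 pos [ 442.9 -109.5   43.7]
```

play_rows:
  xyz:
    - [0,-0.1,0.7]
    - [0,-0.1,1.6]
    - [0,-0.1,2.5]
    - [0,-0.1,3.1]
    - [0,-0.1,3.5]
    - [0,-0.1,3.5]
    - [0,-0.1,3.5]
    - [0,-0.1,3.5]
  dr:
    - [0,0,0]
    - [0,0,0]
    - [0,0,0]
    - [0,0,0]
    - [0,0,0]
    - [0,0,0]
    - [0,0,0]
    - [0,0,0]

```text
time_s: 33.05
position: [445.6, -113.2, 11.5]
tcp_rot: [[-0.921, -0.389, 0.0], [-0.389, 0.921, -0.0], [-0.0, -0.0, -1.0]]
ft_force: [0.9, 0.8, -0.5]
finger_gap: 52.1
gripper_force: 0.0
```

play_rows:
  xyz:
    - [0,0,0]
    - [0,0,0]
    - [0,0,0]
    - [0,0,0]
    - [0,0,0]
    - [0,0,0]
    - [0,0,0]
    - [0,0,0]
  dr:
    - [0,0,0]
    - [0,0,0]
    - [0,0,0]
    - [0,0,0]
    - [0,0,0]
    - [0,0,0]
    - [0,0,0]
    - [0,0,0]
  grip: 1
  force: 25

```text
time_s: 33.85
position: [445.3, -113.0, 11.1]
tcp_rot: [[-0.921, -0.39, -0.0], [-0.39, 0.921, -0.0], [0.0, 0.0, -1.0]]
ft_force: [0.0, -0.8, 0.4]
finger_gap: 18.1
gripper_force: 25.0
```

play_rows:
  xyz:
    - [0,0,-0.5]
    - [0,0,-2]
    - [0,0,-4]
    - [0,0,-6.5]
    - [0,0,-9]
    - [-1.5,-1,-10.5]
    - [-4.5,-3,-10.5]
    - [-7.5,-5,-10.5]
  dr:
    - [0,0,0]
    - [0,0,0]
    - [0,0,0]
    - [0,0,0]
    - [0,0,0]
    - [0,0,4]
    - [0,0,11]
    - [0,0,19]

```text
time_s: 34.65
position: [535.1, -130.1, 117.6]
tcp_rot: [[-0.998, -0.063, 0.002], [-0.063, 0.998, -0.001], [-0.002, -0.001, -1.0]]
ft_force: [0.9, -0.5, -1.2]
finger_gap: 17.7
gripper_force: 25.0
```

```bash
python3 go.py 570 -185 115 81.5; 
```

```text
xyz cm [-3.14 -5.7   0.27] dr [-0.   0.1 12.1] q6 -2.0 t 34.65 pos [ 535.1 -130.1  117.6]
```

play_rows:
  xyz:
    - [-1,-2,0]
    - [-2.2,-4,0.2]
    - [-3.1,-5.5,0.2]
    - [-3.1,-5.7,0.2]
    - [-3.1,-5.7,0.2]
    - [-3.1,-5.7,0.2]
    - [-3.1,-5.7,0.2]
    - [-3.1,-5.7,0.2]
  dr:
    - [0,0,5]
    - [0,0,10]
    - [0,0,12]
    - [0,0,12]
    - [0,0,12]
    - [0,0,12]
    - [0,0,12]
    - [0,0,12]

```text
time_s: 35.45
position: [568.3, -183.9, 114.3]
tcp_rot: [[-0.99, 0.14, -0.0], [0.14, 0.99, 0.0], [0.0, 0.0, -1.0]]
ft_force: [-1.3, 0.2, -0.9]
finger_gap: 17.8
gripper_force: 25.0
```

```bash
python3 w.py short_tray 548 -267; python3 go.py 584.5 -273 110 81.5; 
```

```text
expect [189. 198.]
0.85 [142.5, 109.2, 95.6, 164.9]
short_tray [ 546.35 -267.73    2.99] deg 171.3 0.976
xyz cm [-2.82 -8.57  0.44] dr [-0.  -0.   0.5] q6 -1.86 t 35.55 pos [ 568.6 -184.2  114.4]
```

play_rows:
  xyz:
    - [-0.9,-3,0.2]
    - [-2,-6,0.4]
    - [-2.8,-8.3,0.4]
    - [-2.9,-8.6,0.4]
    - [-2.9,-8.6,2]
    - [-2.9,-8.6,5]
    - [-2.9,-8.6,7.5]
    - [-2.9,-8.6,8.5]
  dr:
    - [0,0,0]
    - [0,0,0]
    - [0,0,0]
    - [0,0,0]
    - [0,0,0]
    - [0,0,0]
    - [0,0,0]
    - [0,0,0]

```text
time_s: 36.35
position: [583.4, -271.8, 26.8]
tcp_rot: [[-0.99, 0.14, -0.004], [0.14, 0.99, 0.003], [0.004, 0.002, -1.0]]
ft_force: [-0.1, 0.4, -0.7]
finger_gap: 18.1
gripper_force: 25.0
```

```bash
python3 go.py 585 -273 19 81.5; 
```

```text
xyz cm [-0.18 -0.1   0.78] dr [ 0.1 -0.2  0.4] q6 -1.97 t 36.35 pos [ 583.4 -271.8   26.8]
```

play_rows:
  xyz:
    - [0,0,0.2]
    - [0,0,0.4]
    - [0,0,0.6]
    - [0,0,0.8]
    - [0,0,0.9]
    - [0,0,1]
    - [0,0,1.05]
    - [0,0,1.05]
  dr:
    - [0,0,0]
    - [0,0,0]
    - [0,0,0]
    - [0,0,0]
    - [0,0,0]
    - [0,0,0]
    - [0,0,0]
    - [0,0,0]

```text
time_s: 37.15
position: [585.4, -273.8, 18.7]
tcp_rot: [[-0.99, 0.14, -0.0], [0.14, 0.99, -0.0], [0.0, -0.0, -1.0]]
ft_force: [-0.0, -0.4, -1.3]
finger_gap: 17.8
gripper_force: 25.0
```

play_rows:
  xyz:
    - [0,0,0.05]
    - [0,0,0.1]
    - [0,0,0.15]
    - [0,0,0.2]
    - [0,0,0.2]
    - [0,0,0.2]
    - [0,0,0.2]
    - [0,0,0.2]
  dr:
    - [0,0,0]
    - [0,0,0]
    - [0,0,0]
    - [0,0,0]
    - [0,0,0]
    - [0,0,0]
    - [0,0,0]
    - [0,0,0]

```text
time_s: 37.95
position: [585.4, -273.8, 16.7]
tcp_rot: [[-0.99, 0.14, -0.0], [0.14, 0.99, -0.0], [0.0, -0.0, -1.0]]
ft_force: [0.0, 0.1, 0.0]
finger_gap: 18.4
gripper_force: 25.0
```

play_rows:
  xyz:
    - [0,0,0.03]
    - [0,0,0.06]
    - [0,0,0.08]
    - [0,0,0.1]
    - [0,0,0.1]
    - [0,0,0.1]
    - [0,0,0.1]
    - [0,0,0.1]
  dr:
    - [0,0,0]
    - [0,0,0]
    - [0,0,0]
    - [0,0,0]
    - [0,0,0]
    - [0,0,0]
    - [0,0,0]
    - [0,0,0]

```text
time_s: 38.75
position: [585.4, -273.8, 16.2]
tcp_rot: [[-0.99, 0.14, 0.0], [0.14, 0.99, -0.0], [-0.0, -0.0, -1.0]]
ft_force: [-1.4, 0.7, 5.0]
finger_gap: 18.0
gripper_force: 25.0
```

play_rows:
  xyz:
    - [0,0,0]
    - [0,0,0]
    - [0,0,0]
    - [0,0,-1]
    - [0,0,-4]
    - [0,0,-8]
    - [0,0,-10]
    - [0,0,-11]
  dr:
    - [0,0,0]
    - [0,0,0]
    - [0,0,0]
    - [0,0,0]
    - [0,0,0]
    - [0,0,0]
    - [0,0,0]
    - [0,0,0]
  grip: 4.6

```text
time_s: 39.55
position: [586.9, -274.7, 129.0]
tcp_rot: [[-0.99, 0.14, 0.004], [0.14, 0.99, -0.002], [-0.004, -0.002, -1.0]]
ft_force: [1.1, -0.7, 0.3]
finger_gap: 45.9
gripper_force: 0.0
```

```bash
python3 w.py oblong_stamp 584 -273; python3 go.py 443.5 104.5 120 81.5
```

```text
expect [283. 199.]
0.98 [266.1, 173.4, 30.0, 66.8]
0.61 [284.0, 0.7, 46.8, 21.0]
oblong_stamp [ 584.53 -275.19    3.01] deg 172.5 0.97
xyz cm [19.47 35.5   0.65] dr [-0.1  0.2  0.4] q6 -1.97 t 39.65 pos [ 586.4 -274.4  127.5]
```

play_rows:
  xyz:
    - [2,3.6,0]
    - [4.2,7.8,0]
    - [6.4,11.9,0]
    - [8.7,16,0]
    - [11,20.2,0]
    - [13.3,24.4,0]
    - [15.5,28.5,0]
    - [17.5,32,0]
  dr:
    - [0,0,0]
    - [0,0,0]
    - [0,0,0]
    - [0,0,0]
    - [0,0,0]
    - [0,0,0]
    - [0,0,0]
    - [0,0,0]
  grip: 7.4

```text
time_s: 40.45
position: [454.6, 69.5, 124.3]
tcp_rot: [[-0.99, 0.14, -0.003], [0.14, 0.99, 0.0], [0.003, -0.0, -1.0]]
ft_force: [-0.0, 0.5, -0.1]
finger_gap: 74.2
gripper_force: 0.0
```

```bash
python3 w.py squat_jar 443.5 104.5; python3 go.py 443.5 104.5 40 81.5
```

```text
expect [318. 188.]
0.66 [289.1, 155.5, 64.5, 70.7]
squat_jar [4.4311e+02 1.0339e+02 1.0000e-02] deg 0.5 0.975
xyz cm [1.32 3.17 8.42] dr [ 0.  -0.3  0.7] q6 -1.43 t 40.55 pos [452.7  71.2 124.1]
```

play_rows:
  xyz:
    - [0.6,1.5,0]
    - [1.3,2.9,0]
    - [1.4,3.1,0]
    - [1.4,3.1,0.5]
    - [1.4,3.1,3]
    - [1.4,3.1,6]
    - [1.4,3.1,8]
    - [1.4,3.1,9]
  dr:
    - [0,0,0]
    - [0,0,0]
    - [0,0,0]
    - [0,0,0]
    - [0,0,0]
    - [0,0,0]
    - [0,0,0]
    - [0,0,0]

```text
time_s: 41.35
position: [446.4, 99.1, 33.6]
tcp_rot: [[-0.99, 0.141, -0.003], [0.141, 0.99, -0.001], [0.003, -0.001, -1.0]]
ft_force: [0.1, 0.4, -0.5]
finger_gap: 74.2
gripper_force: 0.0
```

```bash
python3 go.py 443.2 103.7 -1 81.5
```

```text
xyz cm [0.37 0.41 3.46] dr [-0.1 -0.2  0.4] q6 -1.36 t 41.35 pos [446.4  99.1  33.6]
```

play_rows:
  xyz:
    - [0.2,0.2,0.2]
    - [0.3,0.3,1]
    - [0.3,0.3,2]
    - [0.3,0.3,2.8]
    - [0.3,0.3,3.3]
    - [0.3,0.3,3.5]
    - [0.3,0.3,3.5]
    - [0.3,0.3,3.5]
  dr:
    - [0,0,0]
    - [0,0,0]
    - [0,0,0]
    - [0,0,0]
    - [0,0,0]
    - [0,0,0]
    - [0,0,0]
    - [0,0,0]

```text
time_s: 42.15
position: [445.2, 103.7, 0.8]
tcp_rot: [[-0.99, 0.14, 0.0], [0.14, 0.99, -0.0], [-0.0, -0.0, -1.0]]
ft_force: [0.4, -1.0, -0.3]
finger_gap: 74.0
gripper_force: 0.0
```

play_rows:
  xyz:
    - [0,0,0]
    - [0,0,0]
    - [0,0,0]
    - [0,0,0]
    - [0,0,0]
    - [0,0,0]
    - [0,0,0]
    - [0,0,0]
  dr:
    - [0,0,0]
    - [0,0,0]
    - [0,0,0]
    - [0,0,0]
    - [0,0,0]
    - [0,0,0]
    - [0,0,0]
    - [0,0,0]
  grip: 4.2
  force: 25

```text
time_s: 42.95
position: [445.2, 103.7, 0.9]
tcp_rot: [[-0.99, 0.14, 0.0], [0.14, 0.99, 0.0], [-0.0, 0.0, -1.0]]
ft_force: [-0.2, 0.6, 5.3]
finger_gap: 53.2
gripper_force: 25.0
```

play_rows:
  xyz:
    - [0,0,-0.5]
    - [0,0,-2]
    - [0,0,-4.5]
    - [0,0,-7.5]
    - [0,-1,-10]
    - [-0.2,-4,-11]
    - [-0.4,-8.5,-11]
    - [-0.6,-13,-11]
  dr:
    - [0,0,0]
    - [0,0,0]
    - [0,0,0]
    - [0,0,0]
    - [0,0,0]
    - [0,0,0]
    - [0,0,0]
    - [0,0,0]

```text
time_s: 43.75
position: [432.6, -26.9, 111.3]
tcp_rot: [[-0.99, 0.138, 0.001], [0.138, 0.99, -0.001], [-0.001, -0.0, -1.0]]
ft_force: [0.5, -0.5, -1.4]
finger_gap: 53.8
gripper_force: 25.0
```

```bash
python3 go.py 511.4 -262 100 81.5
```

```text
xyz cm [-11.06 -22.19   1.15] dr [-0.   0.1  0.5] q6 -1.65 t 43.75 pos [432.6 -26.9 111.3]
```

play_rows:
  xyz:
    - [-2,-4,0]
    - [-4,-8,0]
    - [-6,-12,0.3]
    - [-8,-16,0.6]
    - [-10,-20,1]
    - [-11,-22,1]
    - [-11,-22.1,1]
    - [-11,-22.1,1]
  dr:
    - [0,0,0]
    - [0,0,0]
    - [0,0,0]
    - [0,0,0]
    - [0,0,0]
    - [0,0,0]
    - [0,0,0]
    - [0,0,0]

```text
time_s: 44.55
position: [509.6, -259.8, 100.1]
tcp_rot: [[-0.99, 0.142, -0.002], [0.142, 0.99, 0.001], [0.002, 0.001, -1.0]]
ft_force: [-0.5, 0.0, -0.7]
finger_gap: 53.5
gripper_force: 25.0
```

```bash
python3 go.py 511.4 -262 14 81.5
```

```text
xyz cm [-0.22 -0.2   8.61] dr [ 0.1 -0.1  0.4] q6 -2.02 t 44.55 pos [ 509.6 -259.8  100.1]
```

play_rows:
  xyz:
    - [-0.1,-0.1,0.5]
    - [-0.1,-0.1,2.5]
    - [-0.1,-0.1,5]
    - [-0.1,-0.1,7]
    - [-0.1,-0.1,8]
    - [-0.1,-0.1,8.5]
    - [-0.1,-0.1,8.5]
    - [-0.1,-0.1,8.5]
  dr:
    - [0,0,0]
    - [0,0,0]
    - [0,0,0]
    - [0,0,0]
    - [0,0,0]
    - [0,0,0]
    - [0,0,0]
    - [0,0,0]

```text
time_s: 45.35
position: [512.0, -261.4, 16.5]
tcp_rot: [[-0.99, 0.14, 0.001], [0.14, 0.99, -0.001], [-0.001, -0.001, -1.0]]
ft_force: [-0.5, -0.0, -0.5]
finger_gap: 53.4
gripper_force: 25.0
```

play_rows:
  xyz:
    - [0,0,0.1]
    - [0,0,0.2]
    - [0,0,0.3]
    - [0,0,0.4]
    - [0,0,0.5]
    - [0,0,0.5]
    - [0,0,0.5]
    - [0,0,0.5]
  dr:
    - [0,0,0]
    - [0,0,0]
    - [0,0,0]
    - [0,0,0]
    - [0,0,0]
    - [0,0,0]
    - [0,0,0]
    - [0,0,0]

```text
time_s: 46.15
position: [511.5, -261.3, 10.7]
tcp_rot: [[-0.99, 0.14, -0.0], [0.14, 0.99, -0.0], [0.0, -0.0, -1.0]]
ft_force: [-0.2, 0.7, -1.6]
finger_gap: 53.5
gripper_force: 25.0
```

play_rows:
  xyz:
    - [0,0,0.1]
    - [0,0,0.2]
    - [0,0,0.3]
    - [0,0,0.4]
    - [0,0,0.43]
    - [0,0,0.46]
    - [0,0,0.48]
    - [0,0,0.48]
  dr:
    - [0,0,0]
    - [0,0,0]
    - [0,0,0]
    - [0,0,0]
    - [0,0,0]
    - [0,0,0]
    - [0,0,0]
    - [0,0,0]

```text
time_s: 46.95
position: [511.5, -261.3, 6.0]
tcp_rot: [[-0.99, 0.14, -0.0], [0.14, 0.99, -0.0], [-0.0, -0.0, -1.0]]
ft_force: [0.4, 0.1, -1.3]
finger_gap: 53.7
gripper_force: 25.0
```

play_rows:
  xyz:
    - [0,0,0.03]
    - [0,0,0.06]
    - [0,0,0.09]
    - [0,0,0.1]
    - [0,0,0.1]
    - [0,0,0.1]
    - [0,0,0.1]
    - [0,0,0.1]
  dr:
    - [0,0,0]
    - [0,0,0]
    - [0,0,0]
    - [0,0,0]
    - [0,0,0]
    - [0,0,0]
    - [0,0,0]
    - [0,0,0]

```text
time_s: 47.75
position: [511.5, -261.3, 5.9]
tcp_rot: [[-0.99, 0.14, 0.0], [0.14, 0.99, -0.0], [-0.0, -0.0, -1.0]]
ft_force: [-2.0, 1.8, 8.3]
finger_gap: 53.4
gripper_force: 25.0
```

Set down. Releasing, rising and backing clear.

play_rows:
  xyz:
    - [0,0,0]
    - [0,0,0]
    - [0,0,0]
    - [0,0,-1]
    - [0,0,-4]
    - [0,0,-8]
    - [0,0,-12]
    - [0,0,-14]
  dr:
    - [0,0,0]
    - [0,0,0]
    - [0,0,0]
    - [0,0,0]
    - [0,0,0]
    - [0,0,0]
    - [0,0,0]
    - [0,0,0]
  grip: 7.2

```text
time_s: 48.55
position: [513.1, -262.3, 149.1]
tcp_rot: [[-0.99, 0.14, 0.004], [0.14, 0.99, -0.003], [-0.005, -0.002, -1.0]]
ft_force: [-0.0, -0.0, -0.3]
finger_gap: 71.8
gripper_force: 0.0
```

play_rows:
  xyz:
    - [0,2,0]
    - [0,6,-1]
    - [0,10,-2]
    - [0,14,-3]
    - [0,16,-3]
    - [0,16,-3]
    - [0,16,-3]
    - [0,16,-3]
  dr:
    - [0,0,0]
    - [0,0,0]
    - [0,0,0]
    - [0,0,0]
    - [0,0,0]
    - [0,0,0]
    - [0,0,0]
    - [0,0,0]

```text
time_s: 49.35
position: [533.8, -103.8, 174.9]
tcp_rot: [[-0.99, 0.141, -0.0], [0.141, 0.99, -0.001], [0.0, -0.001, -1.0]]
ft_force: [0.6, -0.4, 0.5]
finger_gap: 72.1
gripper_force: 0.0
```

```bash
python3 w.py squat_jar 509.4 -261.5; python3 - <<'E'
from h import *
im=bot.snapshot('scene'); cv2.imwrite('pics/fin.png',im[:,:,::-1])
E
```

```text
expect [142. 192.]
0.69 [110.7, 165.2, 54.9, 60.3]
squat_jar [ 5.101e+02 -2.650e+02  7.000e-02] deg 4.1 0.974
```

View pics/fin.png

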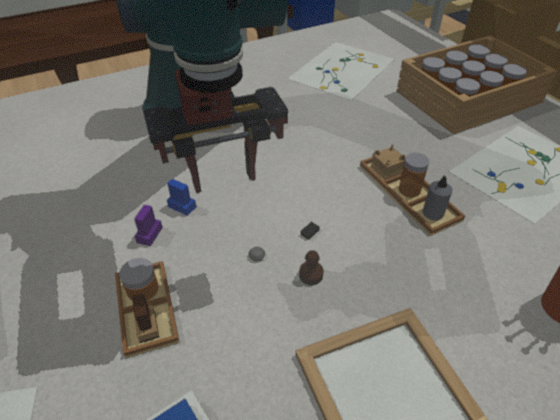

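The press (388,162), tall jar (414,172) and glue bottle (437,198) stand in the long tray. The squat jar (138,278) and stamp (143,318) stand in the short tray, and the round stamp is untouched at (312,267). Handing in.

```bash
python3 -c "
from workcell import bot
print(bot.close_job())"
```

```text
the job is handed in; nothing more can be done
None
```

Both kits are made up and the job is handed in at about 50 s of the 120 s: all five things stand upright in their own compartments, and the round stamp was left untouched.

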